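# Load a valve block into the test bay

## Task

Swing up the keeper bar that lies across the roller track, then push the valve block on its carrier along the rollers, without lifting it off them, into the test bay until it sits home against the rubber bumpers; go in gently, do not ram them. Then swing the keeper bar fully down again behind the carrier so that it cannot roll back out. Leave the other parts on the bench where they are.

Things in the scene. Friction and masses are not known exactly. Their poses are not given: they have to be found in the camera images.
- track: Roller track, fixed; 550 mm long, 136 mm wide over its aluminium side profiles (tops 72 mm above the table). Origin on the table under its middle, z up; local +y = direction of travel (infeed end y = -0.270, bay at the +y end), +x = across, away from the robot. Keeper bar crosses at y = 0.090. Test bay: y 0.094 to 0.254, between grey cheeks with tops at 105 mm, open above.
- roller_top (a point): Point on the roller tops, 70 mm above the table, at the middle of the infeed (track local x = 0, y = -0.080). 15 steel rollers, 25 mm in diameter, turn freely: about 0.4 N moves the carrier, and it coasts some 5 mm after a push at 70 mm/s. Guides keep it straight: infeed strips (tops 84 mm above the table) and bay cheeks, both with inner faces at local x = +-56 mm.
- end_stop: Fixed grey test plate closing the bay, 160 mm wide, 150 mm high, with a round gauge on top (up to 228 mm) and two black rubber bumpers 34 mm either side of the centre line, which hardly give. Origin and axes are those of the track; bumper faces at local y = 0.254, centres 79 mm above the table.
- bay_home (a point): Where the carrier's origin lies when its front edge touches the bumpers: on the roller tops, track local (0, 0.179, 0.070), axes as the track's. With the bar down the carrier has 10 mm of play, from y = -0.010 to 0 in this frame; farther out the bar cannot come down behind it.
- carrier: The load, one rigid piece, about 0.8 kg: black plastic plate 104 mm wide (local x), 150 mm long (local y, direction of travel), 15 mm thick, with an aluminium valve block bolted on. Origin: centre of the plate's underside, axes as the track's (within 0.06 rad). Block: x +-28, y -61 to +19, z 15 to 57 mm; side plugs stand out 6 mm. Ahead of it a gauge 42 mm across, at (0, 48) mm, top at z = 49.
- block_rear (a point): Centre of the block's flat upright rear face, 56 x 42 mm, a good place to push: 36 mm above the plate's underside, 14 mm ahead of the plate's rear edge (the plate's top reaches back under it). Nothing overhangs it; nothing stands higher than 2 mm on the block's top within 26 mm ahead of it.
- solenoid_top (a point): Top of the red spring button on the black solenoid (32 mm in diameter, 26 mm high) on the block: the carrier's highest point, 109 mm above its underside, 60 mm ahead of the block's rear face. Beside it, towards the robot, a flat steel pump lever lies along the block up to 88 mm above the underside.
- keeper (a joint): Angle of the keeper bar, rad: 0 = fully down, level across the track, in its catch; grows as the free end swings up; 1.57 = upright; stops at 0 and 1.95. Stiff hinge (0.18 N m of friction, 1 to 2 N at the grip): it stays where it is left. Flat steel bar, 8 mm thick along the track, 22 mm tall, with a round black rubber grip at its free end.
- keeper_hinge (a point): The bar's hinge, at the far side profile: track local (0.075, 0.090, 0.085), axes as the track's; the hinge axis is local y. At angle q, a point of the bar at distance d lies at local (-d cos q, 0, d sin q) from here; the grip ends at d = 192 mm. When down, its underside is 4 mm over the roller tops, so it blocks the carrier plate.
- keeper_grip (a point): Pinch point on the round grip, 18 mm in diameter, 44 mm long (d = 148 to 192 mm; this point d = 178 mm, 14 mm from the end). It sticks out over the track's near side, towards the robot: when down, 103 mm from the centre line and 85 mm above the table. Can be pinched from above, fingers closing along the track, at any angle; the bar turns in the pinch as it swings.
- cap_a: Bystander: red plastic protective cap, 40 mm in diameter, 30 mm high, on the table in front of the infeed; origin under its centre.
- cap_b: Bystander: the same kind of cap.
- ring: Bystander: yellow plastic ring, 88 mm outside, 14 mm high, on the table beyond the bay.
- spanner: Bystander: steel open-ended spanner, about 160 mm long, 9 mm high, on the table beyond the track.
- coil: Bystander: black spare solenoid coil, 36 x 70 x 38 mm, on the table in front of the bay.
- gauge: Bystander: spare pressure gauge, 50 mm in diameter, 25 mm high, with a brass stem, on the table in front of the infeed end.
- oil: Bystander: grey bottle, 64 mm in diameter, 150 mm high, beyond the infeed end of the track.
Not all that is in view belongs to the job. Leave any orange or yellow look-alike of the carrier alone.

How it is judged (in metres and radians):
On the way, in this order (a step that is already met when the one before it is completed fails the run):
1. the keeper bar is swung up clear of the track (1.3 rad or more) (value of joint keeper above 1.3 rad), for 0.1 s.
2. the carrier is home in the bay on its rollers, within 10 mm of the bumpers (y of carrier in the frame of bay_home above -0.0105 m and z of carrier in the frame of bay_home between -0.005 and 0.005 m), for 0.2 s.
At the end, for the whole second after the job is handed in: The carrier stands at rest on the rollers in the bay, its front edge within 10 mm of the bumpers, and the keeper bar is down behind it (within 0.07 rad of fully down) (all of step 2 and value of joint keeper below 0.07 rad and linear speed of carrier below 0.02 m/s and velocity of joint keeper between -0.1 and 0.1 rad/s); the robot touches nothing.
It fails at once if the carrier is lifted off the rollers (more than 12 mm) or tipped (more than 0.15 rad) (z of carrier in the frame of bay_home above 0.012 m or angle between carrier's own z axis and vertical above 0.15 rad).
It fails at once if the carrier is rammed into the end stop (more than 35 N) (contact force between carrier and end_stop above 35 N).
It fails at once if another part on the bench is knocked away (more than 30 mm) (distance of any of cap_a, cap_b, ring, spanner, coil, gauge, oil from where it was at the start of the episode above 0.03 m).
It also fails if it takes over 69 s, if anything falls off the work surface, if the arm or the gripper's body presses on something with over 40 N, if the wrist force passes 120 N, or if a joint passes its speed limit or range.

## Robot

A 6-joint arm with a two-finger parallel gripper is mounted at the origin on the work surface. World frame = base frame: x ahead of the robot, y to its left, z up, the work surface at z = 0. Lengths are in m, angles in degrees, forces in N, time in s.
With the tool pointing down it reaches from about 0.4 to 0.825 m from the base axis. Payload 7 kg.
Tool frame: the origin (TCP) lies on the centre line of the jaws, within the pads' length; the fingertips stand 22 mm ahead of it and the grasp point (between the pads) lies 3 mm ahead of it; z points along the fingers, y is the line along which they close (so a half turn about z gives the same grasp; the last joint's range is limited). The gripper opens to 88 mm and grips with 3 to 60 N. Pads are 19 mm wide; open, the fingers measure 130 mm over their backs; the gripper's body (78 mm by 193 mm) begins 47 mm behind the grasp point.
Start: joints at [81.366, 20.546, 0.682, 0, -70.136, -16.507], TCP at [0.287, 0.611, 0.249] pointing down, gripper open.
Joint ranges: [-176.03, 176.03], [-82.01, 121.73], [-58.28, 71.71], [-173.87, 95.51], [-174.79, -0.11], [-173.66, 173.66]. Speed limits (degrees/s): [136.94, 136.94, 172.46, 180, 180, 180].

## Interface

Orientations are given as [roll, pitch, yaw] about the fixed x, y, z axes, in that order (R = Rz(yaw) Ry(pitch) Rx(roll)).
In Python, from plant import get_state, cams, r gives the robot as it stands.
- The arm moves only by the tool apply_moves, never from a script. Its argument "targets" is a list of rows, each an object with "dp": the shift along the world's x, y, z in m, a list of three; "yaw": the turn about the world's z in degrees. In form: [{"dp": [x, y, z], "yaw": yaw}, ...]. A call has 1 to 20 rows; each row is the pose to reach, as a shift and turn from the pose commanded when the call began; what a row does not reach only later rows make up. A row lasts 1/12 s, in which the tool goes at most 41.7 mm and 7.16 degrees, less where a joint would pass 70% of its speed; a pose out of reach is approached as far as the arm can. A call with a gripper value outside its range is refused whole. "grip" is the gripper command: -1 is fully open, 1 is shut, values between are in proportion, set as the call begins (left out, the last holds). The fingers move at their own pace and stop on an object; "squeeze" is the grip in N (left out, the last holds). Time passes only in rows, so rows that repeat a pose let the fingers close. It gives the time, the measured TCP pose, the force, the opening and the grip force at its end, in the units of the state.
- get_state(): the state, without advancing time (a new reading comes with each control period).
- cams.capture(name): name is "scene" or "side" or "wrist"; returns a dict with "image" (420x560x3 uint8, red, green, blue), "range_z" (420x560 float32, m along the optical axis (not along the pixel's ray), 0 where there is no reading), "fx", "fy", "cx", "cy" (pixels), "R" (3x3) and "t" (3): a world point X has camera coordinates R X + t; the wrist camera has in their place "T_tool_cam" (4x4, takes a point from camera to tool coordinates, whose origin is the TCP and whose axes are the flange's). Camera axes: x right, y down, z forward; pixel columns grow to the right and rows downward; lengths in m; the calibration is good to about 2 mm. A picture is of the moment at which its call begins: read the wrist's pose just before it.
- r.close_job(): hands the job in; it is judged then, once.
The state is a dict: "time_s": time; "joints": joint angles; "qd": joint speeds; "joint_torque": joint torques, N m; "tcp_pos": TCP position; "eef_rot": TCP orientation; "contact_force": force on the tool from outside, world axes, zero at the start; "moment": the same for the moment, N m; "gripper_width": finger opening in m; "gripper_force": force on a finger pad.
Only numpy, scipy, OpenCV 4.12 (cv2) and the standard library are available. Lean on these libraries where they do the work, as an engineer would, in place of code of your own. Each camera call takes 0.05 s, during which the arm holds its last target. There are 200 camera calls.

## Working session

There is one attempt and no reset: what is moved stays moved. The work goes in short steps, Python scripts to look and compute and a tool call to move; the robot and the scene stay as the last step left them, time stands still between calls to the robot, and variables do not carry over. Pictures are saved under pics/ and viewed, at most 10 in all, crops included, and the job is handed in when it is done.

Besides the shell and the picture viewer there is one more tool, called after "Call:" by a JSON object that holds its "fn" and its "kwargs". apply_moves: Moves the arm, as the interface text tells. Its arguments: {"type":"object","properties":{"targets":{"type":"array","items":{"type":"object","properties":{"dp":{"type":"array","items":{"type":"number"}},"yaw":{"type":"number"}}}},"grip":{"type":"number"},"squeeze":{"type":"number"}},"required":["targets"]}

```bash
mkdir -p pics; cat > h.py <<'E'
import numpy as np, cv2
from plant import get_state, cams, r
def cap(n, save=None):
    c=cams.capture(n)
    if save: cv2.imwrite(f'pics/{save}.png', c['image'][:,:,::-1])
    return c
def cloud(c):
    z=c['range_z']; v,u=np.mgrid[:z.shape[0],:z.shape[1]]
    P=np.stack([(u-c['cx'])/c['fx']*z,(v-c['cy'])/c['fy']*z,z],-1)
    W=(P-c['t'])@c['R']; W[z==0]=np.nan
    return W
E
python3 - <<'E'
from h import *
s=get_state(); print(s)
for n in('scene','side'):
    c=cap(n,n); np.savez(''+n+'.npz',**c)
    print(n, -c['R'].T@c['t'])
E
```

```text
{'time_s': 0.0, 'joints': array([ 8.13656391e+01,  2.05900241e+01,  6.33994173e-01, -2.03419661e-02,
       -7.01337926e+01, -1.65047843e+01]), 'qd': array([-0.07585578, -0.0941836 ,  0.03232297, -0.07153125,  0.03870127,
        0.02100368]), 'joint_torque': array([ 1.64664812e-03, -5.82724357e+01,  2.93044013e+01,  6.99646980e+00,
        6.95226394e-03, -1.65991491e-04]), 'tcp_pos': array([0.28660439, 0.61064484, 0.24763954]), 'eef_rot': array([ 1.79908445e+02, -7.18580270e-03, -2.51460672e+01]), 'contact_force': array([-0.18978346, -0.32304261,  0.21097927]), 'moment': array([-0.04358204,  0.04679538,  0.01687751]), 'gripper_force': 0.0, 'gripper_width': 0.08782839769952212}
scene [0.97529747 0.20656892 0.84247263]
side [0.21943651 0.49022223 0.66694857]
```

View pics/scene.png

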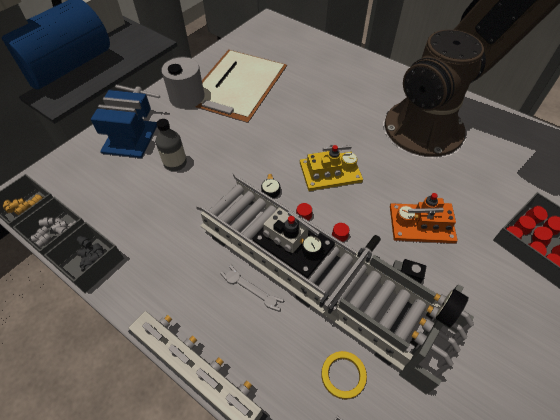

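View pics/side.png

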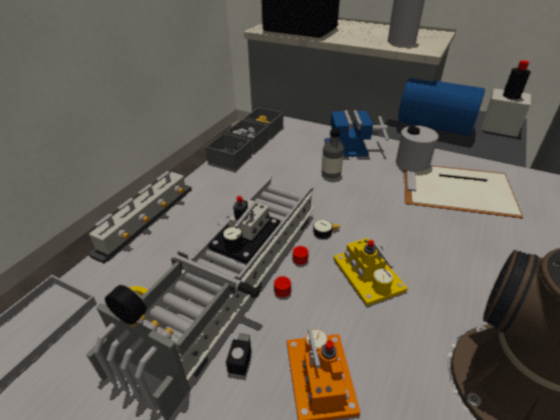

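The scene picture shows the track from the infeed (220,205) to the bay plate (440,350). The bar grip is at (373,243) and the carrier at about (300,240).

```bash
python3 - <<'E'
from h import *
from scipy.optimize import minimize
W={n:cloud(dict(np.load(n+'.npz'))) for n in('scene','side')}
S=W['scene']
for n,u,v in [('infeed near',237,180),('infeed far',203,212),('grip',373,243),('bar far',330,300),('block',284,237),('button',291,221),('gauge',313,243),('plate',425,360)]:
    print(n,S[v,u].round(4))
P=np.concatenate([w.reshape(-1,3) for w in W.values()]); P=P[~np.isnan(P).any(1)]
# rectangle fit on side-profile tops
c0=(S[180,237]+S[212,203])/2
d=S[360,425]-c0
near=(np.hypot(*(P[:,:2]-(c0+d/2)[:2]).T)<0.33)
Q=P[near&(abs(P[:,2]-0.069)<0.007)]
print(len(Q),cv2.minAreaRect(Q[:,:2].astype(np.float32)))
# end plate / rest heights
for lo,hi in((.100,.108),(.145,.153),(.081,.087)):
    q=P[near&(P[:,2]>lo)&(P[:,2]<hi)]; print(lo,len(q),cv2.minAreaRect(q[:,:2].astype(np.float32)))
np.save('P.npy',P[near])
E
```

```text
infeed near [ 0.5363 -0.2635  0.074 ]
infeed far [ 0.6543 -0.2659  0.0698]
grip [0.5025 0.094  0.0915]
bar far [0.6674 0.0915 0.0931]
block [ 0.6231 -0.0546  0.1267]
button [ 0.611  -0.0468  0.1787]
gauge [ 0.5949 -0.0008  0.1194]
plate [6.212e-01 3.007e-01 5.000e-04]
12450 ((0.6012623310089111, 0.005260944366455078), (0.5793228149414062, 0.6358192563056946), 46.78816223144531)
0.1 2006 ((0.4970761835575104, 0.10505589842796326), (0.3777308166027069, 0.44864341616630554), 1.9541395902633667)
0.145 1263 ((0.5950607061386108, 0.09986504167318344), (0.36701786518096924, 0.16367262601852417), 89.13359832763672)
0.081 4784 ((0.5854679942131042, 0.016800642013549805), (0.6184070706367493, 0.5768396854400635), 37.152099609375)
```

```bash
python3 - <<'E'
from h import *
P=np.load('P.npy')
P=P[(abs(P[:,0]-.595)<.14)&(abs(P[:,1])<.33)]
# outer edges of profile tops per y slice
Q=P[(abs(P[:,2]-.072)<.006)]
lo=[];hi=[]
for y in np.arange(-.25,.08,.02):
    q=Q[abs(Q[:,1]-y)<.01]
    if len(q)>20:
        q=q[(q[:,0]>.50)&(q[:,0]<.70)]
        a,b=np.percentile(q[:,0],[1,99]); lo.append((y,a));hi.append((y,b))
for L in(lo,hi):
    L=np.array(L); print(np.polyfit(L[:,0],L[:,1],1),L[:,1].round(3))
print('end plate', P[(P[:,2]>.12)&(P[:,1]>.2)].min(0),P[(P[:,2]>.12)&(P[:,1]>.2)].max(0))
q=P[(P[:,2]>.135)&(P[:,2]<.155)&(P[:,1]>.2)]; print(cv2.minAreaRect(q[:,:2].astype(np.float32)))
# bar
q=P[(P[:,2]>.088)&(P[:,2]<.1)&(P[:,1]>.03)&(P[:,1]<.15)&(P[:,0]<.65)]
q=q[abs(q[:,1]-.094)<.02]; print('bar',len(q),q.min(0),q.max(0),np.median(q,0),np.polyfit(q[:,0],q[:,1],1))
im=np.zeros((640,300,3),np.uint8)
o=np.argsort(P[:,2]); P=P[o]
iy=((P[:,1]+.32)*1000).astype(int).clip(0,639); ix=((P[:,0]-.445)*1000).astype(int).clip(0,299)
col=cv2.applyColorMap((P[:,2]/.2*255).clip(0,255).astype(np.uint8)[:,None],cv2.COLORMAP_JET)[:,0]
im[iy,ix]=col
im=cv2.rotate(im,cv2.ROTATE_90_COUNTERCLOCKWISE)
for k in range(0,640,20): im[-(5 if k%100 else 12):,k]=255
cv2.imwrite('pics/top.png',im)
# block top
q=P[(abs(P[:,2]-.127)<.004)&(P[:,1]<.05)&(P[:,1]>-.15)&(abs(P[:,0]-.6)<.05)];print('block',np.percentile(q,[2,50,98],0))
q=P[(P[:,2]>.165)&(P[:,1]<.05)];print('button',len(q),np.median(q,0),q.max(0))
q=P[(abs(P[:,2]-.119)<.003)&(P[:,1]<.07)&(P[:,1]>-.03)&(abs(P[:,0]-.6)<.05)];print('gauge',len(q),np.percentile(q,[2,50,98],0))
E
```

```text
[0.01302374 0.52496765] [0.522 0.522 0.522 0.523 0.523 0.523 0.523 0.523 0.524 0.524 0.524 0.525
 0.524 0.525 0.526 0.526 0.527]
[0.01385773 0.66427079] [0.661 0.661 0.661 0.661 0.662 0.662 0.663 0.663 0.664 0.664 0.664 0.664
 0.664 0.665 0.664 0.665 0.665]
end plate [0.51587715 0.24824394 0.12002972] [0.68020062 0.32410385 0.22953252]
((0.5976782441139221, 0.2701686918735504), (0.02670159749686718, 0.16379062831401825), 88.90937805175781)
bar 966 [0.47675692 0.07752009 0.0880021 ] [0.64998189 0.11384898 0.09973493] [0.54059512 0.09340609 0.09391067] [-0.01819669  0.10325169]
block [[ 0.56509225 -0.10982836  0.12337969]
 [ 0.58736305 -0.08201701  0.12625543]
 [ 0.62331532 -0.03142957  0.12957123]]
button 96 [ 0.60337636 -0.04936131  0.17682023] [ 0.61239418 -0.04383601  0.18055961]
gauge 395 [[ 0.57536187 -0.01922308  0.11627582]
 [ 0.59513009 -0.00141484  0.11835555]
 [ 0.61274723  0.01593676  0.12077674]]
```

View pics/top.png

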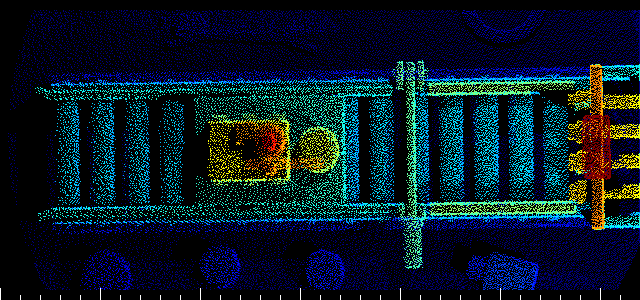

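The track origin is about (0.5946, 0.0025) with yaw −0.77°, the grip is at about (0.493, 0.094, 0.085), and the carrier's local y is about −0.052. These fit the given sizes. I'll go above the grip now.

Call:
{"fn": "apply_moves", "kwargs": {"targets": [{"dp":[0.206,-0.517,-0.04],"yaw":24.3},{"dp":[0.206,-0.517,-0.04],"yaw":24.3},{"dp":[0.206,-0.517,-0.04],"yaw":24.3},{"dp":[0.206,-0.517,-0.04],"yaw":24.3},{"dp":[0.206,-0.517,-0.04],"yaw":24.3},{"dp":[0.206,-0.517,-0.04],"yaw":24.3},{"dp":[0.206,-0.517,-0.04],"yaw":24.3},{"dp":[0.206,-0.517,-0.04],"yaw":24.3},{"dp":[0.206,-0.517,-0.04],"yaw":24.3},{"dp":[0.206,-0.517,-0.04],"yaw":24.3},{"dp":[0.206,-0.517,-0.04],"yaw":24.3},{"dp":[0.206,-0.517,-0.04],"yaw":24.3},{"dp":[0.206,-0.517,-0.04],"yaw":24.3},{"dp":[0.206,-0.517,-0.04],"yaw":24.3},{"dp":[0.206,-0.517,-0.04],"yaw":24.3},{"dp":[0.206,-0.517,-0.04],"yaw":24.3},{"dp":[0.206,-0.517,-0.04],"yaw":24.3},{"dp":[0.206,-0.517,-0.04],"yaw":24.3}], "grip": -1, "squeeze": 20}}

```text
time_s: 1.6
tcp_pos: [0.4926, 0.0947, 0.2086]
eef_rot: [-180.0, 0.0, -0.8]
contact_force: [-0.8, 0.3, -0.0]
gripper_width: 0.0876
gripper_force: 0.0
```

```bash
cat >> h.py <<'E'
from scipy.spatial.transform import Rotation as Ro
def wcloud(save=None):
    s=get_state(); c=cap('wrist',save); T=np.eye(4); T[:3,:3]=Ro.from_euler('xyz',s['eef_rot'],degrees=True).as_matrix(); T[:3,3]=s['tcp_pos']
    M=np.linalg.inv(T@c['T_tool_cam']); c['R'],c['t']=M[:3,:3],M[:3,3]
    return s,c,cloud(c)
E
python3 - <<'E'
from h import *
s,c,W=wcloud('w1'); print(s['time_s'],s['tcp_pos'],s['eef_rot'],s['joints'])
P=W[~np.isnan(W).any(2)]
q=P[(P[:,2]>.075)&(P[:,2]<.1)&(P[:,0]<.515)&(P[:,0]>.44)&(abs(P[:,1]-.094)<.03)]
print(len(q)); 
if len(q): print(np.percentile(q,[1,50,99],0))
E
```

```text
1.6 [0.4925822  0.09473036 0.20857374] [-1.79994953e+02  8.38997082e-04 -7.89808092e-01] [ 3.33628537e+01  5.95619846e+00 -2.41468861e+01 -5.37224691e-03
 -5.98947766e+01  5.58500327e+01]
845
[[0.47814709 0.08190407 0.08520888]
 [0.49714412 0.09089564 0.09268624]
 [0.51453333 0.09961695 0.09520611]]
```

View pics/w1.png

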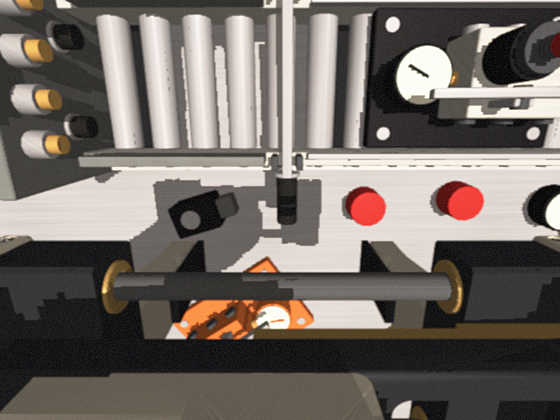

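The wrist view shows the grip at px (287,205) with its centre at y≈0.091–0.093 and its end at x=0.478, as expected. Next I descend and pinch.

Call:
{"fn": "apply_moves", "kwargs": {"targets": [{"dp":[0,-0.002,-0.03]},{"dp":[0,-0.002,-0.06]},{"dp":[0,-0.002,-0.09]},{"dp":[0,-0.002,-0.11]},{"dp":[0,-0.002,-0.121]},{"dp":[0,-0.002,-0.121]}]}}

```text
$.targets[0]: bad value
```

Call:
{"fn": "apply_moves", "kwargs": {"targets": [{"dp":[0,0,0]},{"dp":[0,0,0]},{"dp":[0,0,0]},{"dp":[0,0,0]},{"dp":[0,0,0]},{"dp":[0,0,0]},{"dp":[0,0,0]},{"dp":[0,0,0]},{"dp":[0,0,0]},{"dp":[0,0,0]}], "grip": 1, "squeeze": 20}}

```text
$.targets[0]: bad value
```

```bash
python3 - <<'E'
import numpy as np
for a in(1.75,):
    for q in np.linspace(0,a,20)[1:]: print('{"dp": [%.3f, %.3f, %.3f]},'%(.178*(1-np.cos(q)),-.0134*.178*(1-np.cos(q)),.178*np.sin(q)),end=' ')
E
```

```text
{"dp": [0.001, -0.000, 0.016]}, {"dp": [0.003, -0.000, 0.033]}, {"dp": [0.007, -0.000, 0.049]}, {"dp": [0.012, -0.000, 0.064]}, {"dp": [0.019, -0.000, 0.079]}, {"dp": [0.026, -0.000, 0.093]}, {"dp": [0.036, -0.000, 0.107]}, {"dp": [0.046, -0.001, 0.120]}, {"dp": [0.058, -0.001, 0.131]}, {"dp": [0.070, -0.001, 0.142]}, {"dp": [0.084, -0.001, 0.151]}, {"dp": [0.098, -0.001, 0.159]}, {"dp": [0.113, -0.002, 0.166]}, {"dp": [0.129, -0.002, 0.171]}, {"dp": [0.145, -0.002, 0.175]}, {"dp": [0.161, -0.002, 0.177]}, {"dp": [0.177, -0.002, 0.178]}, {"dp": [0.193, -0.003, 0.177]}, {"dp": [0.210, -0.003, 0.175]},
```

Yaw is required in every row, so I'm adding it.

Call:
{"fn": "apply_moves", "kwargs": {"targets": [{"dp":[0,-0.002,-0.03],"yaw":0},{"dp":[0,-0.002,-0.06],"yaw":0},{"dp":[0,-0.002,-0.09],"yaw":0},{"dp":[0,-0.002,-0.11],"yaw":0},{"dp":[0,-0.002,-0.121],"yaw":0},{"dp":[0,-0.002,-0.121],"yaw":0}]}}

```text
time_s: 2.15
tcp_pos: [0.491, 0.0922, 0.0851]
eef_rot: [179.9, 0.2, -0.8]
contact_force: [-0.7, -0.8, -0.6]
gripper_width: 0.0874
gripper_force: 0.0
```

Call:
{"fn": "apply_moves", "kwargs": {"targets": [{"dp":[0,0,0],"yaw":0},{"dp":[0,0,0],"yaw":0},{"dp":[0,0,0],"yaw":0},{"dp":[0,0,0],"yaw":0},{"dp":[0,0,0],"yaw":0},{"dp":[0,0,0],"yaw":0},{"dp":[0,0,0],"yaw":0},{"dp":[0,0,0],"yaw":0},{"dp":[0,0,0],"yaw":0},{"dp":[0,0,0],"yaw":0}], "grip": 1, "squeeze": 20}}

```text
time_s: 2.98
tcp_pos: [0.4928, 0.092, 0.0876]
eef_rot: [180.0, 0.0, -0.8]
contact_force: [-0.4, -0.0, -0.1]
gripper_width: 0.0265
gripper_force: 0.0
```

Call:
{"fn": "apply_moves", "kwargs": {"targets": [{"dp":[0,0,0],"yaw":0},{"dp":[0,0,0],"yaw":0},{"dp":[0,0,0],"yaw":0},{"dp":[0,0,0],"yaw":0}]}}

```text
time_s: 3.32
tcp_pos: [0.4927, 0.0912, 0.0875]
eef_rot: [179.9, 0.0, -0.8]
contact_force: [1.4, -5.2, 0.5]
gripper_width: 0.0176
gripper_force: 20.0
```

Call:
{"fn": "apply_moves", "kwargs": {"targets": [{"dp":[0.001,0,0.016],"yaw":0},{"dp":[0.003,0,0.033],"yaw":0},{"dp":[0.007,0,0.049],"yaw":0},{"dp":[0.012,0,0.064],"yaw":0},{"dp":[0.019,0,0.079],"yaw":0},{"dp":[0.026,0,0.093],"yaw":0},{"dp":[0.036,0,0.107],"yaw":0},{"dp":[0.046,-0.001,0.12],"yaw":0},{"dp":[0.058,-0.001,0.131],"yaw":0},{"dp":[0.07,-0.001,0.142],"yaw":0},{"dp":[0.07,-0.001,0.142],"yaw":0}]}}

```text
time_s: 4.23
tcp_pos: [0.5642, 0.0902, 0.2308]
eef_rot: [179.9, -0.0, -0.9]
contact_force: [-3.0, -2.8, 6.0]
gripper_width: 0.0173
gripper_force: 20.0
```

Call:
{"fn": "apply_moves", "kwargs": {"targets": [{"dp":[0.014,0,0.009],"yaw":0},{"dp":[0.028,0,0.017],"yaw":0},{"dp":[0.043,-0.001,0.024],"yaw":0},{"dp":[0.059,-0.001,0.029],"yaw":0},{"dp":[0.075,-0.001,0.033],"yaw":0},{"dp":[0.091,-0.001,0.035],"yaw":0},{"dp":[0.107,-0.001,0.036],"yaw":0},{"dp":[0.123,-0.002,0.035],"yaw":0},{"dp":[0.14,-0.002,0.033],"yaw":0},{"dp":[0.14,-0.002,0.033],"yaw":0},{"dp":[0.14,-0.002,0.033],"yaw":0}]}}

```text
time_s: 5.15
tcp_pos: [0.7042, 0.0884, 0.2626]
eef_rot: [179.9, -0.1, -0.9]
contact_force: [2.9, -3.2, 2.1]
gripper_width: 0.0176
gripper_force: 20.0
```

Call:
{"fn": "apply_moves", "kwargs": {"targets": [{"dp":[0,0,0],"yaw":0},{"dp":[0,0,0],"yaw":0},{"dp":[0,0,0],"yaw":0},{"dp":[0,0,0],"yaw":0},{"dp":[0,0,0],"yaw":0}], "grip": -0.2}}

```text
time_s: 5.57
tcp_pos: [0.7024, 0.0893, 0.2624]
eef_rot: [-180.0, 0.0, -0.8]
contact_force: [0.1, -0.3, 0.3]
gripper_width: 0.0449
gripper_force: 0.0
```

Call:
{"fn": "apply_moves", "kwargs": {"targets": [{"dp":[0,0,0.02],"yaw":0},{"dp":[0,0,0.04],"yaw":0},{"dp":[0,0,0.06],"yaw":0},{"dp":[0,0,0.08],"yaw":0},{"dp":[0,0,0.08],"yaw":0}]}}

```text
time_s: 5.98
tcp_pos: [0.704, 0.0891, 0.3477]
eef_rot: [-179.9, -0.4, -0.8]
contact_force: [-0.1, 0.3, 0.4]
gripper_width: 0.0523
gripper_force: 0.0
```

```bash
python3 - <<'E'
from h import *
c=cap('side','s2'); W=cloud(c).reshape(-1,3)
q=W[(W[:,2]>.12)&(W[:,2]<.28)&(abs(W[:,1]-.091)<.015)&(W[:,0]>.63)&(W[:,0]<.75)]
print(get_state()['tcp_pos'],get_state()['gripper_width'],len(q)); print(np.percentile(q,[1,50,99],0)); p=np.polyfit(q[:,2],q[:,0],1); print(p, np.arctan2(1,-(-p[0])))
E
```

```text
[0.70345302 0.08928709 0.34549991] 0.05260055956238548 728
[[0.66526731 0.0829771  0.12260279]
 [0.68551373 0.09308023 0.20757152]
 [0.70260556 0.09891629 0.27521628]]
[0.14944149 0.65365744] 1.4224526437680232
```

View pics/s2.png

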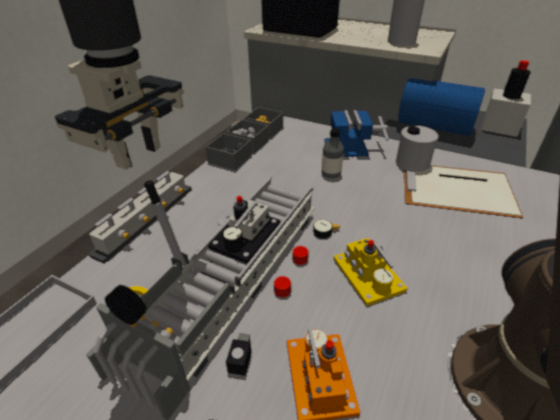

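The bar stands at about 1.72 rad, leaning away at px (150–185, 185–260). I'll open fully and move behind the carrier. The back of the leading open finger will do the pushing, which keeps the gripper body clear of the solenoid and the bar.

Call:
{"fn": "apply_moves", "kwargs": {"targets": [{"dp":[-0.111,-0.279,0],"yaw":0},{"dp":[-0.111,-0.279,0],"yaw":0},{"dp":[-0.111,-0.279,0],"yaw":0},{"dp":[-0.111,-0.279,0],"yaw":0},{"dp":[-0.111,-0.279,0],"yaw":0},{"dp":[-0.111,-0.279,0],"yaw":0},{"dp":[-0.111,-0.279,0],"yaw":0},{"dp":[-0.111,-0.279,0],"yaw":0},{"dp":[-0.111,-0.279,-0.04],"yaw":0},{"dp":[-0.111,-0.279,-0.08],"yaw":0},{"dp":[-0.111,-0.279,-0.12],"yaw":0},{"dp":[-0.111,-0.279,-0.12],"yaw":0}], "grip": -1}}

```text
time_s: 7.03
tcp_pos: [0.5867, -0.189, 0.2137]
eef_rot: [-179.8, 0.8, -0.9]
contact_force: [-2.0, 0.6, -1.4]
gripper_width: 0.0875
gripper_force: 0.0
```

```bash
python3 - <<'E'
from h import *
c=cap('scene','sc3'); s=get_state(); print(s['tcp_pos'],s['gripper_width'])
W=cloud(c).reshape(-1,3)
q=W[(W[:,2]>.05)&(W[:,1]<-.3)&(W[:,0]>.4)]; print(len(q),np.percentile(q,[1,50,99],0) if len(q) else '')
q=W[(W[:,2]>.17)&(W[:,2]<.26)&(W[:,1]<-.1)&(abs(W[:,0]-.59)<.03)]; print('fingers',np.percentile(q,[0.5,99.5],0))
E
```

```text
[ 0.5888857  -0.18966949  0.21835766] 0.08733377377516599
4767 [[ 0.41225078 -1.40144405  0.0503713 ]
 [ 0.57623725 -0.61862648  0.08414035]
 [ 0.94137664 -0.36546368  0.14763017]]
fingers [[ 0.57854105 -0.2487524   0.19022686]
 [ 0.61811704 -0.10019041  0.25946558]]
```

View pics/sc3.png

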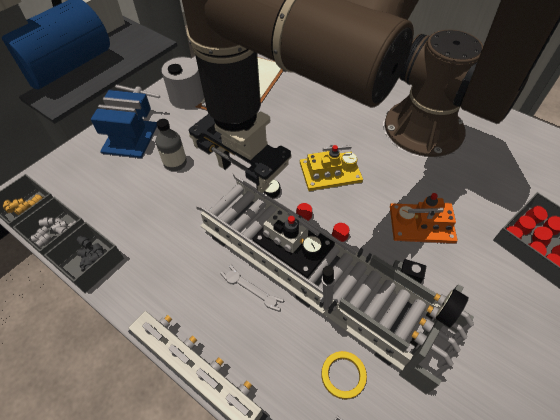

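The gripper is behind the carrier with its long side along the track, and the bottle at (170,150) is clear. Next I descend.

Call:
{"fn": "apply_moves", "kwargs": {"targets": [{"dp":[0,0,-0.03],"yaw":0},{"dp":[0,0,-0.06],"yaw":0},{"dp":[0,0,-0.085],"yaw":0},{"dp":[0,0,-0.098],"yaw":0},{"dp":[0,0,-0.098],"yaw":0},{"dp":[0,0,-0.098],"yaw":0}]}}

```text
time_s: 7.58
tcp_pos: [0.5932, -0.1901, 0.1266]
eef_rot: [180.0, -0.1, -0.8]
contact_force: [-0.4, -0.1, 1.4]
gripper_width: 0.0874
gripper_force: 0.0
```

```bash
cat >> h.py <<'E'
def carrier(n='scene'):
    W=cloud(cap(n)).reshape(-1,3); Q=W[(abs(W[:,0]-.597)<.035)&(W[:,1]<.24)&(W[:,1]>-.13)]
    b=Q[(Q[:,2]>.168)&(Q[:,2]<.183)&(abs(Q[:,0]-.606)<.015)]
    return np.median(b,0),len(b)
E
python3 - <<'E'
from h import *
s=get_state(); print(s['tcp_pos'],s['contact_force']); print(carrier(),carrier('side'))
E
```

```text
[ 0.59320048 -0.19005778  0.12656561] [-0.44824552 -0.07506895  1.38372637]
(array([ 0.60667961, -0.05432888,  0.17599454]), 75) (array([ 0.60231066, -0.09930347,  0.17710491]), 88)
```

Call:
{"fn": "apply_moves", "kwargs": {"targets": [{"dp":[0,0.004,0],"yaw":0},{"dp":[0,0.008,0],"yaw":0},{"dp":[0,0.012,0],"yaw":0},{"dp":[0,0.016,0],"yaw":0},{"dp":[0,0.02,0],"yaw":0},{"dp":[0,0.025,0],"yaw":0},{"dp":[0,0.031,0],"yaw":0},{"dp":[0.001,0.038,0],"yaw":0},{"dp":[0.001,0.045,0],"yaw":0},{"dp":[0.001,0.052,0],"yaw":0},{"dp":[0.001,0.059,0],"yaw":0},{"dp":[0.001,0.066,0],"yaw":0},{"dp":[0.001,0.073,0],"yaw":0},{"dp":[0.001,0.08,0],"yaw":0},{"dp":[0.001,0.086,0],"yaw":0},{"dp":[0.001,0.091,0],"yaw":0},{"dp":[0.001,0.095,0],"yaw":0},{"dp":[0.001,0.098,0],"yaw":0},{"dp":[0.001,0.1,0],"yaw":0},{"dp":[0.001,0.1,0],"yaw":0}]}}

```text
time_s: 9.35
tcp_pos: [0.5927, -0.0897, 0.1245]
eef_rot: [-180.0, 0.0, -0.8]
contact_force: [-0.0, -0.3, 0.7]
gripper_width: 0.0874
gripper_force: 0.0
```

```bash
python3 - <<'E'
from h import *
s=get_state(); print(s['tcp_pos'],s['contact_force']); 
c=cap('scene','sc4'); W=cloud(c).reshape(-1,3)
q=W[(abs(W[:,2]-.119)<.003)&(abs(W[:,0]-.596)<.025)&(W[:,1]>.05)&(W[:,1]<.2)];print('gauge',len(q),np.percentile(q,[2,50,98],0))
E
```

```text
[ 0.5926879  -0.08968621  0.1245047 ] [-5.28075232e-04 -2.75054815e-01  6.57893253e-01]
gauge 260 [[0.58112853 0.05332099 0.1161395 ]
 [0.59842355 0.08176298 0.11744364]
 [0.61574703 0.09954822 0.12060955]]
```

View pics/sc4.png

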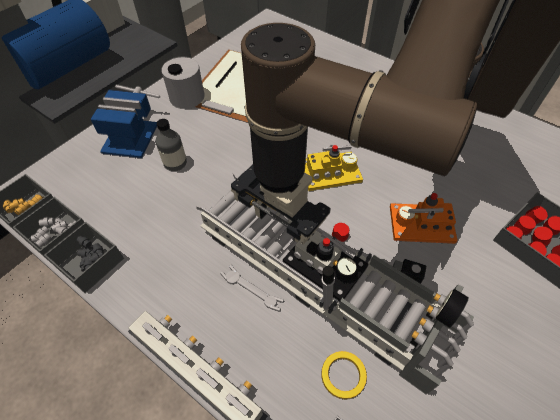

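The carrier moved 84 mm as planned, with its gauge now at (347,267), and it rolls straight. I continue the push.

Call:
{"fn": "apply_moves", "kwargs": {"targets": [{"dp":[0,0.003,0],"yaw":0},{"dp":[0,0.007,0],"yaw":0},{"dp":[0,0.012,0],"yaw":0},{"dp":[0,0.018,0],"yaw":0},{"dp":[0,0.025,0],"yaw":0},{"dp":[0,0.032,0],"yaw":0},{"dp":[0.001,0.039,0],"yaw":0},{"dp":[0.001,0.046,0],"yaw":0},{"dp":[0.001,0.053,0],"yaw":0},{"dp":[0.001,0.06,0],"yaw":0},{"dp":[0.001,0.067,0],"yaw":0},{"dp":[0.001,0.074,0],"yaw":0},{"dp":[0.001,0.081,0],"yaw":0},{"dp":[0.001,0.088,0],"yaw":0},{"dp":[0.001,0.095,0],"yaw":0},{"dp":[0.001,0.101,0],"yaw":0},{"dp":[0.001,0.106,0],"yaw":0},{"dp":[0.001,0.11,0],"yaw":0},{"dp":[0.001,0.113,0],"yaw":0},{"dp":[0.001,0.115,0],"yaw":0}]}}

```text
time_s: 11.07
tcp_pos: [0.5937, 0.0254, 0.1245]
eef_rot: [-180.0, 0.0, -0.8]
contact_force: [-0.9, -0.5, 0.3]
gripper_width: 0.0878
gripper_force: 0.7
```

```bash
python3 - <<'E'
from h import *
s=get_state(); print(s['tcp_pos'],s['contact_force']); 
c=cap('scene','sc5'); W=cloud(c).reshape(-1,3)
q=W[(abs(W[:,2]-.119)<.003)&(abs(W[:,0]-.596)<.025)&(W[:,1]>.17)&(W[:,1]<.25)];print('gauge',len(q),np.percentile(q,[2,50,98],0))
q=W[(W[:,2]>.172)&(W[:,2]<.183)&(abs(W[:,0]-.606)<.02)&(W[:,1]>.12)&(W[:,1]<.22)];print('button',len(q),np.median(q,0))
E
```

```text
[0.59370361 0.0254045  0.12449486] [-0.94465665 -0.46700224  0.29575908]
gauge 292 [[0.58155197 0.17881217 0.11612057]
 [0.59997843 0.19668515 0.11779288]
 [0.61834697 0.21405193 0.12013087]]
button 50 [0.60898    0.14774992 0.17750318]
```

Call:
{"fn": "apply_moves", "kwargs": {"targets": [{"dp":[0,0.002,0],"yaw":0},{"dp":[0,0.005,0],"yaw":0},{"dp":[0,0.008,0],"yaw":0},{"dp":[0,0.011,0],"yaw":0},{"dp":[0,0.014,0],"yaw":0},{"dp":[0,0.017,0],"yaw":0},{"dp":[0,0.02,0],"yaw":0},{"dp":[0,0.022,0],"yaw":0},{"dp":[0,0.024,0],"yaw":0},{"dp":[0,0.0255,0],"yaw":0},{"dp":[0,0.027,0],"yaw":0},{"dp":[0,0.028,0],"yaw":0},{"dp":[0,0.028,0],"yaw":0}]}}

```text
time_s: 12.2
tcp_pos: [0.5938, 0.0532, 0.1246]
eef_rot: [-180.0, -0.0, -0.8]
contact_force: [-0.1, 0.2, -0.1]
gripper_width: 0.0874
gripper_force: 0.0
```

```bash
cat > m.py <<'E'
from h import *
s=get_state(); print(s['tcp_pos'],s['contact_force']); 
c=cap('scene','sc6'); W=cloud(c).reshape(-1,3)
q=W[(abs(W[:,2]-.119)<.003)&(abs(W[:,0]-.596)<.025)&(W[:,1]>.195)&(W[:,1]<.25)];print('gauge',len(q),np.percentile(q,[2,50,98],0))
q=W[(W[:,2]>.172)&(W[:,2]<.183)&(abs(W[:,0]-.606)<.02)&(W[:,1]>.15)&(W[:,1]<.22)];print('button',len(q),np.median(q,0))
E
python3 m.py
```

```text
[0.59380583 0.05322772 0.12457868] [-0.13280842  0.16358329 -0.13555131]
gauge 314 [[0.58224036 0.20580286 0.11608791]
 [0.6007873  0.22420917 0.11764002]
 [0.61868313 0.24218341 0.12039188]]
button 53 [0.60873316 0.17525034 0.17692829]
```

Call:
{"fn": "apply_moves", "kwargs": {"targets": [{"dp":[0,0.0005,0],"yaw":0},{"dp":[0,0.001,0],"yaw":0},{"dp":[0,0.0015,0],"yaw":0},{"dp":[0,0.002,0],"yaw":0},{"dp":[0,0.002,0],"yaw":0}]}}

```text
time_s: 12.67
tcp_pos: [0.5938, 0.0551, 0.1246]
eef_rot: [-180.0, 0.0, -0.8]
contact_force: [0.3, 0.5, -0.0]
gripper_width: 0.0877
gripper_force: 0.1
```

Call:
{"fn": "apply_moves", "kwargs": {"targets": [{"dp":[0,0.0005,0],"yaw":0},{"dp":[0,0.001,0],"yaw":0},{"dp":[0,0.001,0],"yaw":0}]}}

```text
time_s: 12.92
tcp_pos: [0.5938, 0.0561, 0.1246]
eef_rot: [-180.0, 0.0, -0.8]
contact_force: [0.1, -0.6, 0.4]
gripper_width: 0.0877
gripper_force: 0.1
```

```bash
python3 m.py
```

```text
[0.59376827 0.05611122 0.12455063] [ 0.089569   -0.58761872  0.42518604]
gauge 312 [[0.58185757 0.20836043 0.11607934]
 [0.60067698 0.22663898 0.11761345]
 [0.61749638 0.24521293 0.11993296]]
button 51 [0.6089051  0.17810204 0.17746314]
```

Call:
{"fn": "apply_moves", "kwargs": {"targets": [{"dp":[0,0.0005,0],"yaw":0},{"dp":[0,0.001,0],"yaw":0},{"dp":[0,0.001,0],"yaw":0}]}}

```text
time_s: 13.22
tcp_pos: [0.5938, 0.057, 0.1246]
eef_rot: [180.0, 0.0, -0.8]
contact_force: [0.0, -0.6, 0.2]
gripper_width: 0.0877
gripper_force: 0.4
```

Call:
{"fn": "apply_moves", "kwargs": {"targets": [{"dp":[0,0.0005,0],"yaw":0},{"dp":[0,0.001,0],"yaw":0},{"dp":[0,0.001,0],"yaw":0}]}}

```text
time_s: 13.47
tcp_pos: [0.5937, 0.0572, 0.1246]
eef_rot: [179.9, 0.0, -0.9]
contact_force: [1.2, -5.2, 1.3]
gripper_width: 0.0874
gripper_force: 2.5
```

Contact with the bumpers is at 5 N, so the carrier is home. I back off, rise and return above the bar.

Call:
{"fn": "apply_moves", "kwargs": {"targets": [{"dp":[0,-0.005,0],"yaw":0},{"dp":[0,-0.015,0],"yaw":0},{"dp":[0,-0.03,0],"yaw":0},{"dp":[0,-0.03,0.03],"yaw":0},{"dp":[0,-0.03,0.07],"yaw":0},{"dp":[0,-0.03,0.11],"yaw":0},{"dp":[0,-0.03,0.15],"yaw":0},{"dp":[0,-0.03,0.19],"yaw":0},{"dp":[0,-0.03,0.225],"yaw":0},{"dp":[0.03,-0.02,0.225],"yaw":0},{"dp":[0.065,0.0,0.225],"yaw":0},{"dp":[0.1,0.02,0.225],"yaw":0},{"dp":[0.109,0.031,0.225],"yaw":0},{"dp":[0.109,0.031,0.225],"yaw":0},{"dp":[0.109,0.031,0.225],"yaw":0}]}}

```text
time_s: 14.72
tcp_pos: [0.7032, 0.0885, 0.348]
eef_rot: [180.0, 0.1, -0.8]
contact_force: [0.0, -0.5, -0.7]
gripper_width: 0.0877
gripper_force: 0.0
```

```bash
cat > b.py <<'E'
from h import *
s=get_state(); print(s['time_s'],s['tcp_pos'])
W=cloud(cap('side')).reshape(-1,3)
q=W[(W[:,2]>.12)&(W[:,2]<.28)&(abs(W[:,1]-.091)<.015)&(W[:,0]>.63)&(W[:,0]<.75)]
print(np.percentile(q,[1,50,99],0),np.polyfit(q[:,2],q[:,0],1))
E
python3 b.py; python3 m.py
```

```text
14.7167 [0.7031804  0.08846945 0.34801381]
[[0.66451927 0.08275487 0.12251133]
 [0.68549105 0.09311788 0.20746714]
 [0.70259552 0.09901977 0.27518214]] [0.15230535 0.65301073]
[0.70274999 0.08806333 0.34887282] [-0.62555479  0.10649802 -0.0934884 ]
gauge 318 [[0.58312317 0.21022801 0.11616621]
 [0.60028327 0.22807841 0.11778958]
 [0.61863564 0.24561972 0.12063901]]
button 53 [0.60946795 0.17884388 0.17734667]
```

Call:
{"fn": "apply_moves", "kwargs": {"targets": [{"dp":[0,0,-0.03],"yaw":0},{"dp":[0,0,-0.06],"yaw":0},{"dp":[0,0,-0.08],"yaw":0},{"dp":[0,0,-0.087],"yaw":0},{"dp":[0,0,-0.087],"yaw":0}]}}

```text
time_s: 15.23
tcp_pos: [0.7016, 0.088, 0.2615]
eef_rot: [180.0, 0.1, -0.9]
contact_force: [0.1, 0.6, -0.4]
gripper_width: 0.0877
gripper_force: 0.0
```

Call:
{"fn": "apply_moves", "kwargs": {"targets": [{"dp":[0,0,0],"yaw":0},{"dp":[0,0,0],"yaw":0},{"dp":[0,0,0],"yaw":0},{"dp":[0,0,0],"yaw":0},{"dp":[0,0,0],"yaw":0},{"dp":[0,0,0],"yaw":0},{"dp":[0,0,0],"yaw":0},{"dp":[0,0,0],"yaw":0},{"dp":[0,0,0],"yaw":0},{"dp":[0,0,0],"yaw":0},{"dp":[0,0,0],"yaw":0},{"dp":[0,0,0],"yaw":0},{"dp":[0,0,0],"yaw":0},{"dp":[0,0,0],"yaw":0},{"dp":[0,0,0],"yaw":0}], "grip": 1, "squeeze": 20}}

```text
time_s: 16.48
tcp_pos: [0.7027, 0.0885, 0.2625]
eef_rot: [180.0, 0.0, -0.9]
contact_force: [0.4, -4.9, -0.4]
gripper_width: 0.0177
gripper_force: 20.0
```

Call:
{"fn": "apply_moves", "kwargs": {"targets": [{"dp":[-0.017,0,0.002],"yaw":0},{"dp":[-0.033,0,0.003],"yaw":0},{"dp":[-0.049,0.001,0.002],"yaw":0},{"dp":[-0.065,0.001,0],"yaw":0},{"dp":[-0.081,0.001,-0.004],"yaw":0},{"dp":[-0.097,0.001,-0.009],"yaw":0},{"dp":[-0.112,0.002,-0.016],"yaw":0},{"dp":[-0.126,0.002,-0.024],"yaw":0},{"dp":[-0.14,0.002,-0.033],"yaw":0},{"dp":[-0.152,0.002,-0.044],"yaw":0},{"dp":[-0.164,0.002,-0.055],"yaw":0},{"dp":[-0.174,0.003,-0.068],"yaw":0},{"dp":[-0.184,0.003,-0.082],"yaw":0},{"dp":[-0.191,0.003,-0.096],"yaw":0},{"dp":[-0.198,0.003,-0.111],"yaw":0},{"dp":[-0.203,0.003,-0.126],"yaw":0},{"dp":[-0.207,0.003,-0.142],"yaw":0},{"dp":[-0.207,0.003,-0.142],"yaw":0}]}}

```text
time_s: 17.98
tcp_pos: [0.4942, 0.0912, 0.1183]
eef_rot: [179.9, 0.1, -0.9]
contact_force: [0.1, -4.5, -0.4]
gripper_width: 0.017
gripper_force: 20.0
```

Call:
{"fn": "apply_moves", "kwargs": {"targets": [{"dp":[-0.001,0,-0.009],"yaw":0},{"dp":[-0.002,0,-0.017],"yaw":0},{"dp":[-0.003,0,-0.025],"yaw":0},{"dp":[-0.003,0,-0.03],"yaw":0},{"dp":[-0.003,0,-0.033],"yaw":0},{"dp":[-0.003,0,-0.034],"yaw":0},{"dp":[-0.003,0,-0.034],"yaw":0}]}}

```text
time_s: 18.57
tcp_pos: [0.4916, 0.0912, 0.0865]
eef_rot: [179.9, 0.1, -0.9]
contact_force: [-3.6, -5.9, 3.2]
gripper_width: 0.0175
gripper_force: 20.0
```

Call:
{"fn": "apply_moves", "kwargs": {"targets": [{"dp":[0,0,-0.001],"yaw":0},{"dp":[0,0,-0.002],"yaw":0},{"dp":[0,0,-0.002],"yaw":0}]}}

```text
time_s: 18.82
tcp_pos: [0.4918, 0.0913, 0.0857]
eef_rot: [179.9, 0.1, -0.8]
contact_force: [-7.9, -6.8, 18.2]
gripper_width: 0.0176
gripper_force: 20.0
```

Call:
{"fn": "apply_moves", "kwargs": {"targets": [{"dp":[0,0,0],"yaw":0},{"dp":[0,0,0],"yaw":0},{"dp":[0,0,0],"yaw":0},{"dp":[0,0,0],"yaw":0},{"dp":[0,0,0],"yaw":0},{"dp":[0,0,0],"yaw":0},{"dp":[0,0,0],"yaw":0},{"dp":[0,0,0],"yaw":0}], "grip": -0.2}}

```text
time_s: 19.48
tcp_pos: [0.4928, 0.0921, 0.0845]
eef_rot: [180.0, 0.0, -0.8]
contact_force: [-0.8, -0.3, 0.3]
gripper_width: 0.0522
gripper_force: 0.0
```

Call:
{"fn": "apply_moves", "kwargs": {"targets": [{"dp":[0,0,0.02],"yaw":0},{"dp":[0,0,0.04],"yaw":0},{"dp":[0,0,0.08],"yaw":0},{"dp":[0,0,0.12],"yaw":0},{"dp":[-0.02,0,0.15],"yaw":0},{"dp":[-0.02,0,0.15],"yaw":0}]}}

```text
time_s: 19.98
tcp_pos: [0.4738, 0.0928, 0.2411]
eef_rot: [-179.7, -0.5, -0.8]
contact_force: [0.2, 0.0, 0.0]
gripper_width: 0.0529
gripper_force: 0.0
```

```bash
python3 m.py; python3 - <<'E'
from h import *
W=cloud(cap('side','s7')).reshape(-1,3)
q=W[(W[:,2]>.085)&(W[:,2]<.12)&(abs(W[:,1]-.092)<.004)&(W[:,0]>.55)&(W[:,0]<.65)]
print(len(q),np.percentile(q,[1,50,99],0),np.polyfit(q[:,0],q[:,2],1))
q=W[(W[:,2]>.075)&(W[:,2]<.11)&(abs(W[:,1]-.092)<.012)&(W[:,0]>.47)&(W[:,0]<.52)]; print(q.max(0),q.min(0))
E
```

```text
[0.47379696 0.09275716 0.2411127 ] [0.22616397 0.00955857 0.04236844]
gauge 312 [[0.58256765 0.21013714 0.11609354]
 [0.60037623 0.22786794 0.11777249]
 [0.61782535 0.246444   0.12036607]]
button 52 [0.60946735 0.17870297 0.17742807]
215 [[0.55092595 0.08808405 0.08548665]
 [0.59100577 0.09341236 0.09524312]
 [0.64913767 0.09588531 0.09797118]] [0.02685001 0.0782415 ]
[0.51978871 0.10298277 0.09548579] [0.4768507  0.0838573  0.07784617]
```

View pics/s7.png

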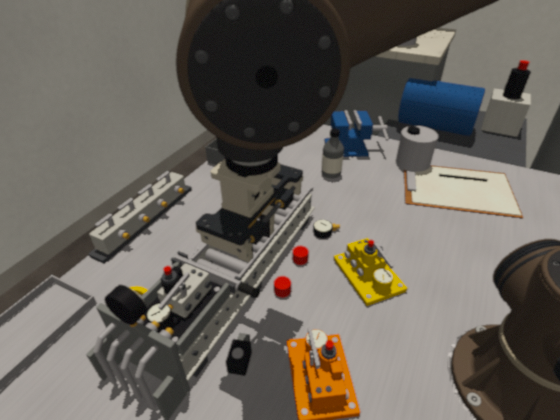

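The bar lies level behind the carrier at px (180–258, 255–292). It hit its stop at 18 N, the carrier is home and the other parts have not moved.

```bash
python3 -c "
from h import *
print(r.close_job())"
```

```text
the job is handed in; nothing more can be done
None
```

The job is handed in, with no verdict returned: the carrier is home against the bumpers (about 5 N at contact), the keeper bar is fully down behind it, and the robot is clear.

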